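# Check the kart's brake lever

### The arm

A 6-joint arm with a two-finger parallel gripper is mounted at the origin on the work surface. World frame = base frame: x ahead of the robot, y to its left, z up, the work surface at z = 0. Lengths are in m, angles in rad, forces in N, time in s.
With the tool pointing down it reaches from about 0.25 to 0.725 m from the base axis. Payload 4 kg.
Tool frame: the origin (TCP) lies on the centre line of the jaws, within the pads' length; the fingertips stand 25 mm ahead of it and the grasp point (between the pads) lies 6 mm ahead of it; z points along the fingers, x is the direction in which the jaws open and shut, and the axes are right-handed (so a half turn about z gives the same grasp; the last joint's range is limited). The gripper opens to 85 mm and grips with 20 to 120 N. Pads are 22 mm wide; open, the fingers measure 114 mm over their backs; the gripper's body (76 mm by 85 mm) begins 54 mm behind the grasp point. The pads swing forward as they close: fully open they stand 13 mm farther back than shut.
Start: joints at [1.123, 0.241, 0.005, 1.335, 0, 1.571], TCP at [0.216, 0.451, 0.256] pointing down, gripper open.
Joint ranges: [-2.72, 2.72], [-1.05, 1.87], [-1.09, 1.28], [-1.99, 2.15], [-1.42, 1.44], [-3.14, 3.14]. Speed limits (rad/s): [2.79, 2.79, 3.14, 3.14, 3.14, 3.14].

### API

Orientations are given as a unit quaternion [x, y, z, w].
In Python, from workcell import bot, imaging, order gives the robot as it stands.
- The arm moves only by the tool carry_out, never from a script. Its argument "moves" is a list of rows, each a list of 5 numbers: the shift along the tool's x, y, z scaled (see below), then the turn about the tool's z scaled (see below), then the opening, from -1 (shut) to 1 (fully open). In form: [[tx, ty, tz, roll, hand], ...]. A call has 1 to 20 rows; each row is the pose to reach, as a shift and turn from the pose commanded when the call began, along the tool's axes at that moment; what a row does not reach only later rows make up. The controller multiplies each number of a shift by 0.1 m and each number of a turn by 90 degrees. A row lasts 1/10 s, in which the tool goes at most 50 mm and 8.59 degrees, less where a joint would pass 70% of its speed; a pose out of reach is approached as far as the arm can. A call with a number of a shift or a turn outside -1 to 1 is refused whole. A call with a gripper value outside its range is refused whole. The fingers move at their own pace and stop on an object; the grip force is fixed at half the most. Time passes only in rows, so rows that repeat a pose let the fingers close. It gives the time, the measured TCP pose, the force and the opening at its end, in the units of the state.
- bot.get_obs(): the state, without advancing time (a new reading comes with each control period).
- imaging.camera(name): name is "scene" or "top"; returns the picture (480x640x3 uint8, red, green, blue); there is no depth.
- imaging.camera_model(name): a dict with "fovy" (degrees; the focal length in pixels is half the picture's height over the tangent of half this angle, whatever the lens; pixels are square), "cx", "cy" (the principal point, pixels), "eye" and "rotation" of the camera in the world. Camera axes: x right, y up, looking along -z (the intrinsics and any distortion apply to the point x, -y, -z); pixel columns grow to the right and rows downward; lengths in m; the calibration is good to about 2 mm. A picture is of the moment at which its call begins. camera_model takes no time and is no camera call.
- order.job_done(): hands the job in, once; it reports no verdict.
The state is a dict: "clock": time; "joint_pos": joint angles; "joint_vel": joint speeds; "tau": joint torques, N m; "eef_pos": TCP position; "tool_rot": TCP orientation; "ft_force": force on the tool from outside, world axes, zero at the start; "ft_torque": the same for the moment, N m; "grip_width": finger opening in m.
Only numpy, scipy, OpenCV 4.12 (cv2) and the standard library are available. Lean on these libraries where they do the work, as an engineer would, in place of code of your own. Each camera call takes 0.05 s, during which the arm holds its last target.

### The job

Check the red brake lever on the handlebar stub: with the outside of the fingers, press it in towards the bar until it comes up against its stop, let it spring all the way back out, then press it in against its stop once more and finish while still holding it there. Do not force it, do not pinch or hook the lever or touch the bar, its black grip or its clamp, and leave the loose things on the bench where they are.

Things in the scene. Friction and masses are not known exactly. Their poses are not given: they have to be found in the camera images.
- press_point (a point): On the outer face of the red brake lever, 90 mm along the blade from its pivot, at half height; press here. The frame turns with the lever: -x points out of the outer face, +x is the way to press, -y runs along the blade to the tip 39 mm farther on, z up. Blade: level straight strip, 20 mm high (110 to 130 mm above the bench), 10 mm thick; black inner strip not to be touched. Travel here to the stop: 28 mm.
- lever_pivot (a point): The lever's upright hinge pin, fixed to the stand, 120 mm above the bench. Frame of the stand: +x points from the lever to the bar, y runs along the bar, the lever's tip and the bar's open end lie to -y, z up. The clevis round the pin rises to 140 mm above the bench. In front (-x) of the lever there is only the flat base, 15 mm thick, and low loose things.
- grip_mid (a point): Middle of the black rubber grip on the handlebar, on the bar's axis, 120 mm above the bench; axes as for lever_pivot. Grip 32 mm across, 145 mm long along y, end flange 38 mm across. With the lever against its stop about 20 mm of clear gap is left between lever and grip.
- brake_lever (a joint): Angle of the brake lever in rad: 0 at rest (sprung fully out, sloping away from the bar), growing as it is pressed in; it meets its stop at 0.32, about parallel to the bar. A spring pushes it out: at 90 mm from the pivot it takes about 2 N to start it and 6 N just before the stop, then the force rises sharply; 8 to 15 N there is a firm press, 40 N is too much.
- wheel: Loose yellow wheel, 50 mm across, 22 mm high, lying on the plywood base near or below the lever. Origin at the centre of its underside. Leave alone.
- tub_a: Clear tub with purple lid, 96 mm across, 74 mm high, on the bench. Origin at the centre of its underside. Leave alone.
- tub_b: Clear tub with purple lid, like the other. Leave alone.
- screwdriver: Screwdriver lying on the bench, about 200 mm long, under 35 mm high. Leave alone.
- battery_box: Black battery box with two green cells, 60 x 34 x 25 mm, on the bench. Origin at the centre of its underside. Leave alone.
- robot_disc: White disc robot, 110 mm across, 26 mm high, with red wheels, on the bench. Origin at the centre of its underside. Leave alone.
- handlebar: The fixed handlebar stub (22 mm aluminium tube, black grip, clamp and clevis), not to be touched. Its origin lies on the bench below the bar's axis, at the middle of its plywood base (200 x 340 mm, 15 mm thick); axes as for lever_pivot. Two wooden uprights, 140 mm tall, carry it 75 and 150 mm to +y of the origin.

How it is judged:
By the outcome, as a careful person would: the job done as asked, in the order asked, and still so for the second after the job is handed in, while the arm keeps its last pose, push and grip.
It also fails if it takes over 42 s, if anything falls off the work surface, if the arm or the gripper's body presses on something with over 40 N, if the wrist force passes 120 N, or if a joint passes its speed limit or range.

## Working session

There is one attempt and no reset: what is moved stays moved. The work goes in short steps, Python scripts to look and compute and a tool call to move; the robot and the scene stay as the last step left them, time stands still between calls to the robot, and variables do not carry over. Pictures are saved under pics/ and viewed, and the job is handed in when it is done.

Besides the shell and the picture viewer there is one more tool, called after "Request:" as name(argument=value, ...), one argument or row to a line, values as JSON. carry_out: Moves the arm, as the interface text tells. Its arguments: {"type":"object","properties":{"moves":{"type":"array","items":{"type":"array","items":{"type":"number","minimum":-1,"maximum":1}}}},"required":["moves"]}

```bash
mkdir -p pics; ls
python3 - <<'E'
from workcell import bot, imaging, order
import cv2
o=bot.get_obs(); print(o)
for n in ("scene","top"):
    m=imaging.camera_model(n); print(n,m)
    cv2.imwrite(f"pics/{n}0.png",imaging.camera(n)[:,:,::-1])
E
```

```text
pics
{'clock': 0.0, 'joint_pos': array([ 1.12298109e+00,  2.41372504e-01,  3.70302685e-03,  1.33520201e+00,
       -1.53224099e-05,  1.57080050e+00]), 'joint_vel': array([ 0.00138454, -0.00110751,  0.00131418,  0.00256791,  0.00045116,
        0.0009917 ]), 'tau': array([-2.16866683e-03, -3.72319794e+01,  2.52405882e+01,  1.71774568e-02,
        6.18915215e-05,  4.24213965e-06]), 'eef_pos': array([0.21624642, 0.45016275, 0.25542503]), 'tool_rot': array([ 8.46463066e-01,  5.32446431e-01, -8.74193793e-04,  5.58945694e-04]), 'ft_force': array([-0.41869986, -0.01367605, -0.25750246]), 'ft_torque': array([ 0.02034986, -0.07656762,  0.01745979]), 'grip_width': 0.08548615596658148}
scene {'fovy': 46.78996100539417, 'cx': 327.0670688411703, 'cy': 245.09666775548183, 'eye': array([ 1.0734245 , -0.59041387,  0.83379639]), 'rotation': array([0.38255463, 0.11781227, 0.2651476 , 0.8771938 ])}
top {'fovy': 51.26694954492423, 'cx': 329.43271758483723, 'cy': 237.0288709488453, 'eye': array([0.4917682 , 0.08105347, 1.0364215 ]), 'rotation': array([-0.0491861 ,  0.05323376,  0.70969493, -0.700771  ])}
```

View pics/scene0.png

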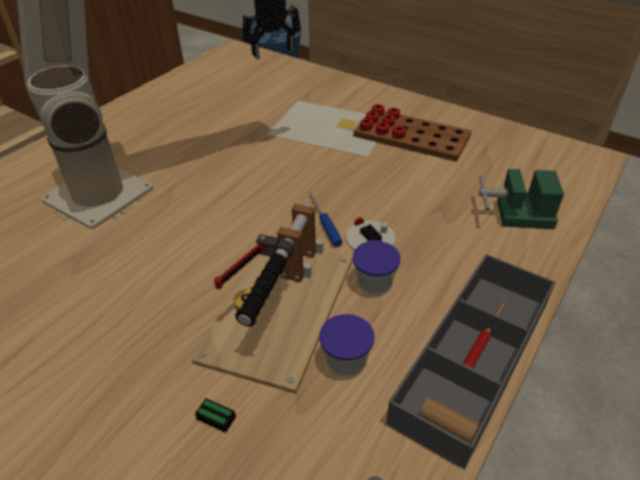

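View pics/top0.png

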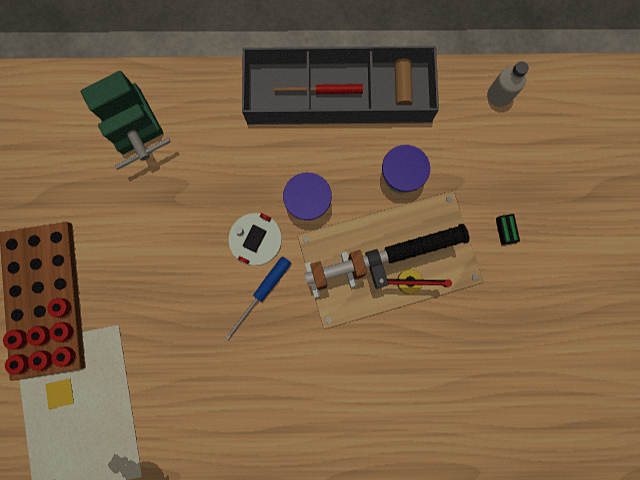

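```bash
cat > h.py <<'E'
import numpy as np,cv2
from scipy.spatial.transform import Rotation as R
from workcell import bot, imaging, order
def cam(n):
    m=imaging.camera_model(n); f=240/np.tan(np.radians(m['fovy'])/2)
    return m,f,R.from_quat(m['rotation']).as_matrix()
def pix2z(n,u,v,z):
    m,f,Q=cam(n); d=Q@np.array([(u-m['cx'])/f,-(v-m['cy'])/f,-1]); e=m['eye']
    return e+d*(z-e[2])/d[2]
def proj(n,p):
    m,f,Q=cam(n); c=Q.T@(np.array(p)-m['eye']); return np.array([m['cx']+f*c[0]/-c[2], m['cy']-f*c[1]/-c[2]])
def crop(img,x0,y0,w,h,k,name):
    cv2.imwrite(name,cv2.resize(img[y0:y0+h,x0:x0+w],None,fx=k,fy=k,interpolation=cv2.INTER_CUBIC))
E
python3 - <<'E'
from h import *
print(imaging.camera_model("top").keys())
print(proj("top",bot.get_obs()['eef_pos']),proj("scene",bot.get_obs()['eef_pos']))
crop(cv2.imread('pics/top0.png'),290,190,200,140,4,'pics/tc.png')
crop(cv2.imread('pics/scene0.png'),190,190,160,120,5,'pics/sc.png')
E
```

```text
dict_keys(['fovy', 'cx', 'cy', 'eye', 'rotation'])
[ 76.56467366 504.01110798] [273.60589222  48.99078309]
```

View pics/tc.png

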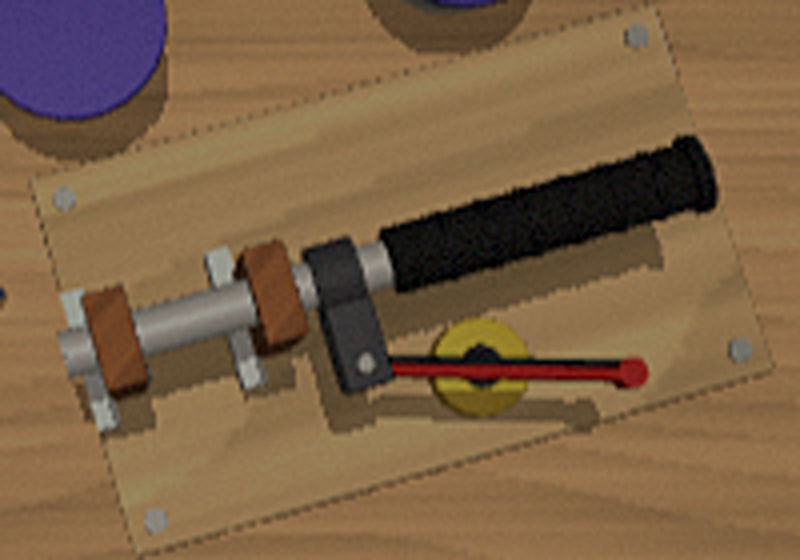

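View pics/sc.png

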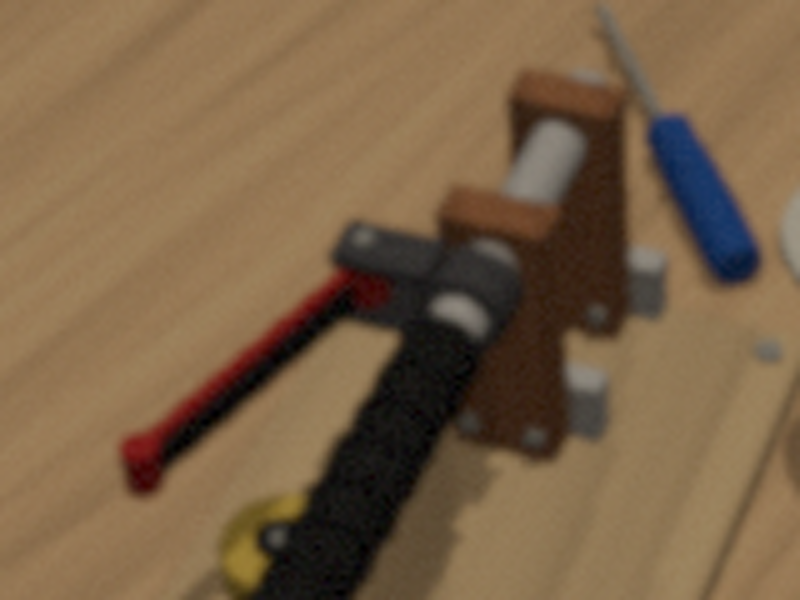

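Run:
```python
from h import *
T=lambda u,v,z: pix2z("top",290+u/4,190+v/4,z)
S=lambda u,v,z: pix2z("scene",190+u/5,190+v/5,z)
np.set_printoptions(precision=4,suppress=True)
print('pin',T(366,363,.14),S(363,238,.14))
print('tip',T(633,372,.13),S(142,445,.13))
C=[T(*c,.015) for c in [(32,180),(655,5),(772,368),(138,555)]];print(C)
print('center',np.mean(C,0))
d=C[1]-C[0]+C[2]-C[3]; print('bar dir(-y)',np.degrees(np.arctan2(d[1],d[0])),np.linalg.norm(d)/2)
a,b=T(70,350,.12),T(700,175,.12);d=b-a;print('bar',a,b,np.degrees(np.arctan2(d[1],d[0])))
print('outer face', T(395,374,.13),T(615,380,.13),'mid top edge',T(395,368,.13))
print('wheel',T(480,367,.037))
```

```text
pin [ 0.5424 -0.0171  0.14  ] [ 0.5434 -0.0183  0.14  ]
tip [ 0.5374 -0.1389  0.13  ] [ 0.5389 -0.1379  0.13  ]
[array([0.6459, 0.139 , 0.015 ]), array([ 0.7345, -0.1874,  0.015 ]), array([ 0.5443, -0.2378,  0.015 ]), array([0.4547, 0.0866, 0.015 ])]
center [ 0.5948 -0.0499  0.015 ]
bar dir(-y) -74.68298846413221 0.33740499320688877
bar [0.5512 0.116  0.12  ] [ 0.6286 -0.1767  0.12  ] -75.1931800700355
outer face [ 0.5378 -0.0311  0.13  ] [ 0.5339 -0.1306  0.13  ] mid top edge [ 0.5405 -0.0312  0.13  ]
wheel [ 0.5455 -0.0852  0.037 ]
```

The top view shows the lever pin at about (381, 281) px and the tip at (448, 283). The bar lies at -75° in the world, and the two cameras agree to about 1.5 mm. I'll start moving: roll, shut the fingers and travel high.

Request:
carry_out(
  moves=[
    [-0.2, 0.25, 0, 0.1, -1],
    [-0.5, 0.6, 0, 0.19, -1],
    [-0.8, 1, 0, 0.28, -1],
    [-0.8, 1, 0, 0.37, -1],
    [-0.8, 1, 0, 0.46, -1],
    [-0.8, 1, 0, 0.55, -1],
    [-0.8, 1, 0, 0.58, -1],
    [-0.8, 1, 0, 0.58, -1],
  ],
)

```text
clock: 0.9
eef_pos: [0.2719, 0.335, 0.256]
tool_rot: [0.994, 0.106, -0.0, 0.0]
ft_force: [0.0, 0.2, 0.3]
grip_width: 0.0002
```

Request:
carry_out(
  moves=[
    [0.06, 0.25, 0, 0, -1],
    [0.16, 0.65, 0, 0, -1],
    [0.23, 1, 0, 0, -1],
  ],
)

```text
clock: 1.2
eef_pos: [0.3157, 0.2414, 0.256]
tool_rot: [0.994, 0.107, -0.0, 0.0]
ft_force: [1.3, -0.4, 1.0]
grip_width: 0.0003
```

Request:
carry_out(
  moves=[
    [0.1, 0.4, 0, 0, -1],
    [0.2, 0.8, 0, 0, -1],
    [0.23, 1, 0, 0, -1],
  ],
)

```text
clock: 1.5
eef_pos: [0.3597, 0.1472, 0.2562]
tool_rot: [0.994, 0.105, 0.0, 0.0]
ft_force: [-0.5, 0.8, -0.6]
grip_width: -0.0001
```

Request:
carry_out(
  moves=[
    [0.1, 0.4, 0, 0, -1],
    [0.2, 0.8, 0, 0, -1],
    [0.23, 1, 0, 0, -1],
  ],
)

```text
clock: 1.8
eef_pos: [0.4035, 0.0542, 0.2561]
tool_rot: [0.994, 0.105, 0.0, 0.0]
ft_force: [-0.5, 1.0, 1.1]
grip_width: 0.0001
```

Request:
carry_out(
  moves=[
    [0.1, 0.4, 0, 0, -1],
    [0.2, 0.8, 0, 0, -1],
    [0.23, 1, 0, 0, -1],
    [0.23, 1, 0, 0, -1],
  ],
)

```text
clock: 2.2
eef_pos: [0.4468, -0.0385, 0.2558]
tool_rot: [0.995, 0.104, -0.0, 0.0]
ft_force: [-0.6, 0.2, -0.7]
grip_width: -0.0001
```

Request:
carry_out(
  moves=[
    [0.1, 0.4, 0, 0, -1],
    [0.22, 0.8, 0, 0, -1],
    [0.22, 0.8, 0.3, 0, -1],
    [0.22, 0.8, 0.6, 0, -1],
    [0.22, 0.8, 0.8, 0, -1],
    [0.22, 0.8, 0.8, 0, -1],
  ],
)

```text
clock: 2.8
eef_pos: [0.4817, -0.1085, 0.1731]
tool_rot: [0.994, 0.107, -0.004, -0.001]
ft_force: [0.3, -0.4, 0.2]
grip_width: -0.0004
```

Run:
```python
from h import *
for n in("top","scene"): cv2.imwrite(f'pics/{n}1.png',imaging.camera(n)[:,:,::-1])
crop(cv2.imread('pics/top1.png'),310,190,200,140,4,'pics/tc1.png')
crop(cv2.imread('pics/scene1.png'),150,160,160,150,4,'pics/sc1.png')
```

```text
(no output)
```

View pics/tc1.png

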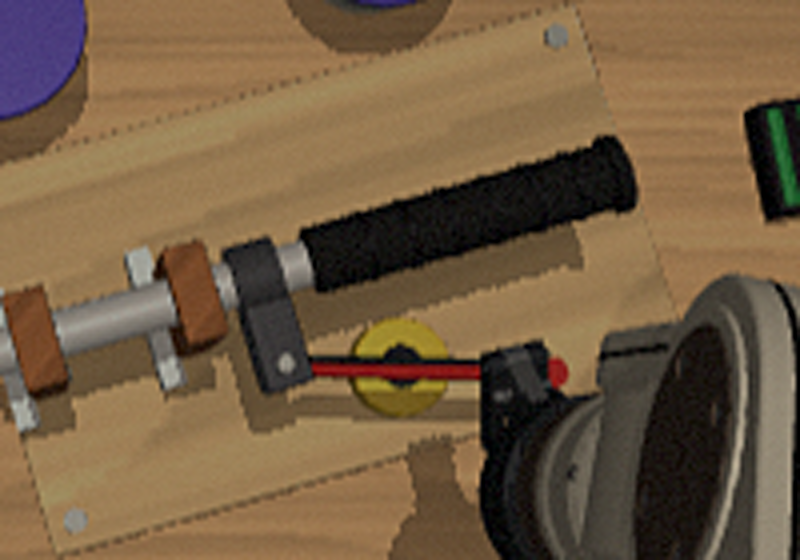

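View pics/sc1.png

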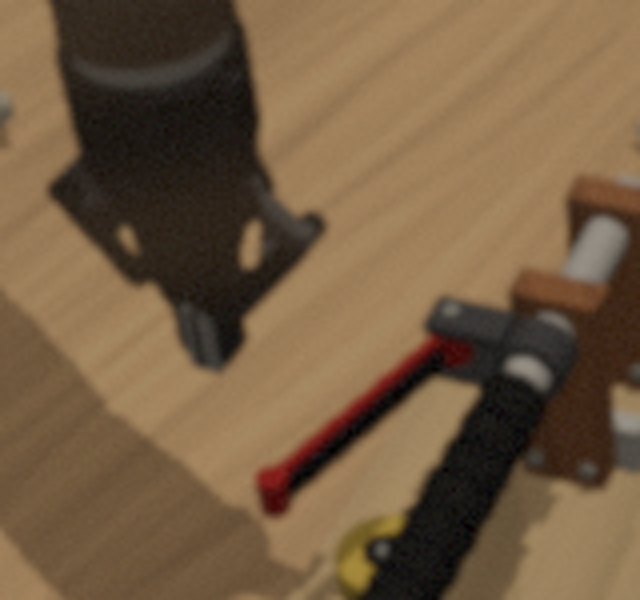

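Run:
```python
from h import *
o=bot.get_obs(); p=o['eef_pos'];Q=R.from_quat(o['tool_rot']).as_matrix();print(p,o['ft_force'])
m,f,C=cam("scene")
for u,v in [(315,225),(300,248),(235,320),(238,352),(215,368),(185,318),(205,362),(55,185),(140,280)]:
    u2,v2=150+u/4,160+v/4
    d=C@np.array([(u2-m['cx'])/f,-(v2-m['cy'])/f,-1]); e=m['eye']
    for off in (0,.011):
        n=Q[:,1]; q=e+d*((p+off*n-e)@n)/(d@n); print((u,v),off,(Q.T@(q-p)*1000).round(1))
```

```text
[ 0.48420112 -0.10920199  0.17649068] [ 0.59740973 -0.68875172  0.33038405]
(315, 225) 0 [ 62.5  -0.  -70.4]
(315, 225) 0.011 [ 70.1  11.  -81.3]
(300, 248) 0 [ 53.2   0.  -55.1]
(300, 248) 0.011 [ 61.   11.  -66.2]
(235, 320) 0 [12.9  0.  -0.9]
(235, 320) 0.011 [ 21.4  11.  -13.1]
(238, 352) 0 [11. -0. 19.]
(238, 352) 0.011 [19.6 11.   6.5]
(215, 368) 0 [-3.4  0.  33.9]
(215, 368) 0.011 [ 5.4 11.  21.1]
(185, 318) 0 [-14.    0.    6.7]
(185, 318) 0.011 [-5.  11.  -5.6]
(205, 362) 0 [-8.3 -0.  31.8]
(205, 362) 0.011 [ 0.6 11.  19. ]
(55, 185) 0 [-67.7   0.  -53.5]
(55, 185) 0.011 [-57.7  11.  -64.7]
(140, 280) 0 [-34.   -0.   -9.4]
(140, 280) 0.011 [-24.6  11.  -21.4]
```

Request:
carry_out(
  moves=[
    [0, 0.05, 0.2, 0, -1],
    [0, 0.07, 0.4, 0, -1],
    [0.05, 0.08, 0.455, 0, -1],
    [0.1, 0.09, 0.455, 0, -1],
    [0.15, 0.1, 0.455, 0, -1],
    [0.2, 0.1, 0.455, 0, -1],
    [0.2, 0.1, 0.455, 0, -1],
    [0.2, 0.1, 0.455, 0, -1],
  ],
)

```text
clock: 3.7
eef_pos: [0.5065, -0.1155, 0.1313]
tool_rot: [0.994, 0.106, 0.0, 0.0]
ft_force: [0.4, -0.6, -0.3]
grip_width: -0.0
```

Run:
```python
from h import *
for n in("top","scene"): cv2.imwrite(f'pics/{n}2.png',imaging.camera(n)[:,:,::-1])
print(bot.get_obs()['eef_pos'],bot.get_obs()['ft_force'])
a=cv2.imread('pics/top2.png')[220:320,340:480];b=cv2.imread('pics/scene2.png')[200:300,190:330]
cv2.imwrite('pics/c2.png',cv2.resize(np.vstack([a,b]),None,fx=3,fy=3,interpolation=cv2.INTER_CUBIC))
```

```text
[ 0.50597382 -0.11552262  0.13096799] [-0.63940966 -0.02589448 -0.16830272]
```

View pics/c2.png

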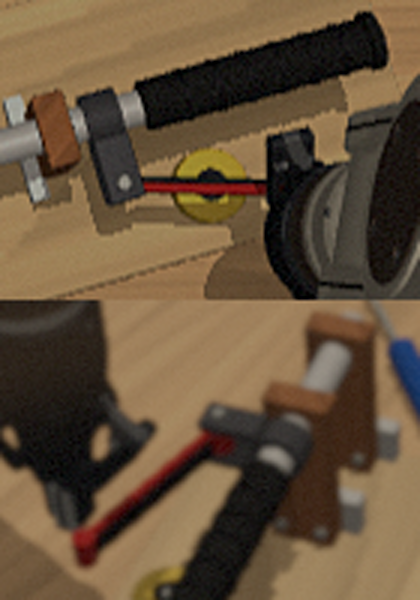

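Request:
carry_out(
  moves=[
    [0.04, 0, 0, 0, -1],
    [0.08, 0.01, 0, 0, -1],
    [0.12, 0.01, 0, 0, -1],
    [0.15, 0.01, 0, 0, -1],
    [0.15, 0.01, 0, 0, -1],
  ],
)

```text
clock: 4.3
eef_pos: [0.5207, -0.1135, 0.1306]
tool_rot: [0.994, 0.106, -0.001, 0.0]
ft_force: [-3.0, -1.0, 0.4]
grip_width: -0.0001
```

Request:
carry_out(
  moves=[
    [0.03, 0, 0, 0, -1],
    [0.06, 0, 0, 0, -1],
    [0.09, 0.01, 0, 0, -1],
    [0.12, 0.01, 0, 0, -1],
    [0.15, 0.01, 0, 0, -1],
    [0.15, 0.01, 0, 0, -1],
  ],
)

```text
clock: 4.9
eef_pos: [0.5359, -0.1114, 0.1306]
tool_rot: [0.994, 0.106, -0.0, 0.0]
ft_force: [-3.9, -3.3, -1.3]
grip_width: 0.0002
```

Request:
carry_out(
  moves=[
    [0.03, 0, 0, 0, -1],
    [0.06, 0, 0, 0, -1],
    [0.08, 0, 0, 0, -1],
    [0.08, 0, 0, 0, -1],
    [0.08, 0, 0, 0, -1],
  ],
)

```text
clock: 5.4
eef_pos: [0.5431, -0.1101, 0.1306]
tool_rot: [0.994, 0.105, -0.001, 0.001]
ft_force: [-4.6, -4.0, -0.5]
grip_width: -0.0
```

Run:
```python
from h import *
for n in("top","scene"): cv2.imwrite(f'pics/{n}3.png',imaging.camera(n)[:,:,::-1])
print(bot.get_obs()['eef_pos'],bot.get_obs()['ft_force'])
a=cv2.imread('pics/top3.png')[220:320,340:480];b=cv2.imread('pics/scene3.png')[200:300,190:330]
cv2.imwrite('pics/c3.png',cv2.resize(np.vstack([a,b]),None,fx=3,fy=3,interpolation=cv2.INTER_CUBIC))
```

```text
[ 0.54306819 -0.11011799  0.13059285] [-4.69019892 -3.84157895 -0.84357207]
```

View pics/c3.png

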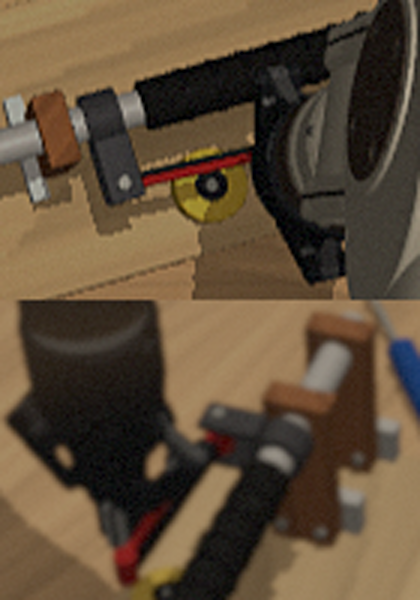

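Request:
carry_out(
  moves=[
    [0.01, 0, 0, 0, -1],
    [0.02, 0, 0, 0, -1],
    [0.02, 0, 0, 0, -1],
    [0.02, 0, 0, 0, -1],
  ],
)

```text
clock: 5.9
eef_pos: [0.5449, -0.1098, 0.1306]
tool_rot: [0.994, 0.105, -0.001, 0.001]
ft_force: [-4.7, -4.3, 0.3]
grip_width: -0.0002
```

Request:
carry_out(
  moves=[
    [0.01, 0, 0, 0, -1],
    [0.02, 0, 0, 0, -1],
    [0.02, 0, 0, 0, -1],
    [0.02, 0, 0, 0, -1],
  ],
)

```text
clock: 6.3
eef_pos: [0.5468, -0.1094, 0.1306]
tool_rot: [0.994, 0.105, -0.001, 0.001]
ft_force: [-5.1, -4.4, 0.5]
grip_width: 0.0
```

Request:
carry_out(
  moves=[
    [0.01, 0, 0, 0, -1],
    [0.01, 0, 0, 0, -1],
    [0.01, 0, 0, 0, -1],
  ],
)

```text
clock: 6.6
eef_pos: [0.5477, -0.1092, 0.1306]
tool_rot: [0.994, 0.105, -0.001, 0.001]
ft_force: [-4.7, -4.7, -0.5]
grip_width: -0.0
```

Request:
carry_out(
  moves=[
    [0.01, 0, 0, 0, -1],
    [0.01, 0, 0, 0, -1],
    [0.01, 0, 0, 0, -1],
  ],
)

```text
clock: 6.9
eef_pos: [0.5487, -0.109, 0.1306]
tool_rot: [0.994, 0.105, -0.001, 0.001]
ft_force: [-5.7, -3.8, 0.1]
grip_width: -0.0
```

Request:
carry_out(
  moves=[
    [0.01, 0, 0, 0, -1],
    [0.01, 0, 0, 0, -1],
    [0.01, 0, 0, 0, -1],
  ],
)

```text
clock: 7.2
eef_pos: [0.5496, -0.1088, 0.1306]
tool_rot: [0.994, 0.105, -0.001, 0.001]
ft_force: [-4.4, -5.2, 0.2]
grip_width: -0.0002
```

Request:
carry_out(
  moves=[
    [0.01, 0, 0, 0, -1],
    [0.01, 0, 0, 0, -1],
    [0.01, 0, 0, 0, -1],
  ],
)

```text
clock: 7.5
eef_pos: [0.5499, -0.1088, 0.1306]
tool_rot: [0.994, 0.105, -0.002, 0.001]
ft_force: [-7.4, -5.5, 1.9]
grip_width: -0.0
```

Request:
carry_out(
  moves=[
    [0.01, 0, 0, 0, -1],
    [0.01, 0, 0, 0, -1],
    [0.01, 0, 0, 0, -1],
    [0.01, 0, 0, 0, -1],
  ],
)

```text
clock: 7.9
eef_pos: [0.55, -0.1087, 0.1305]
tool_rot: [0.994, 0.105, -0.003, 0.001]
ft_force: [-8.1, -5.5, 2.0]
grip_width: -0.0001
```

Run:
```python
from h import *
cv2.imwrite('pics/top4.png',imaging.camera("top")[:,:,::-1])
cv2.imwrite('pics/scene4.png',imaging.camera("scene")[:,:,::-1])
print(bot.get_obs()['eef_pos'],bot.get_obs()['ft_force'],bot.get_obs()['ft_torque'])
a=cv2.imread('pics/top4.png')[220:320,340:480];b=cv2.imread('pics/scene4.png')[200:300,190:330]
cv2.imwrite('pics/c4.png',cv2.resize(np.hstack([a,b]),None,fx=2.85,fy=4,interpolation=cv2.INTER_CUBIC))
```

```text
[ 0.55001    -0.10871181  0.13054471] [-8.65537423 -5.21835285  2.08583009] [-1.04405039  1.75984353  0.01844501]
```

View pics/c4.png

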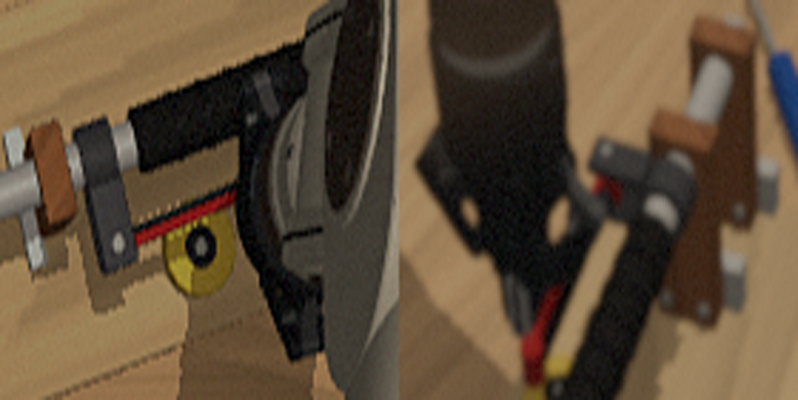

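Request:
carry_out(
  moves=[
    [-0.03, 0, 0, 0, -1],
    [-0.1, 0, 0, 0, -1],
    [-0.18, -0.01, 0, 0, -1],
    [-0.26, -0.02, 0, 0, -1],
    [-0.34, -0.02, 0, 0, -1],
    [-0.42, -0.02, 0, 0, -1],
    [-0.5, -0.02, 0, 0, -1],
    [-0.5, -0.02, 0, 0, -1],
    [-0.5, -0.02, 0, 0, -1],
    [-0.5, -0.02, 0, 0, -1],
  ],
)

```text
clock: 9.0
eef_pos: [0.5038, -0.1162, 0.1311]
tool_rot: [0.994, 0.106, 0.001, 0.0]
ft_force: [-0.2, 0.3, 0.2]
grip_width: -0.0
```

Run:
```python
from h import *
cv2.imwrite('pics/top5.png',imaging.camera("top")[:,:,::-1])
cv2.imwrite('pics/scene5.png',imaging.camera("scene")[:,:,::-1])
print(bot.get_obs()['eef_pos'],bot.get_obs()['ft_force'],bot.get_obs()['ft_torque'])
a=cv2.imread('pics/top5.png')[220:320,340:480];b=cv2.imread('pics/scene5.png')[200:300,190:330]
cv2.imwrite('pics/c5.png',cv2.resize(np.hstack([a,b]),None,fx=2.85,fy=2.85,interpolation=cv2.INTER_CUBIC))
```

```text
[ 0.50359282 -0.11616585  0.13088693] [0.6179973  0.38973385 0.04220508] [-0.00615655 -0.02334166 -0.04668898]
```

View pics/c5.png

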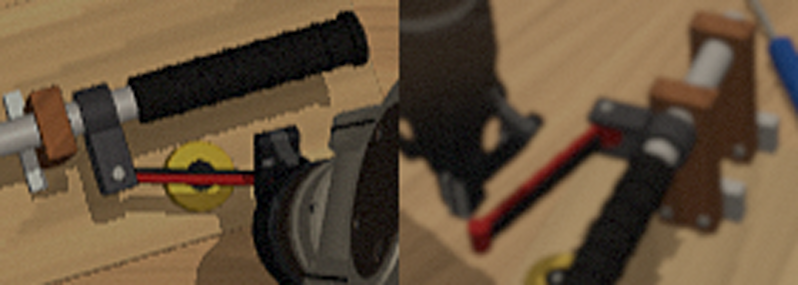

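The lever is back at its rest position and the force reads zero. Now the second press.

Request:
carry_out(
  moves=[
    [0.04, 0, 0, 0, -1],
    [0.08, 0, 0, 0, -1],
    [0.12, 0.01, 0, 0, -1],
    [0.15, 0.01, 0, 0, -1],
    [0.18, 0.01, 0, 0, -1],
    [0.21, 0.01, 0, 0, -1],
    [0.24, 0.01, 0, 0, -1],
    [0.27, 0.01, 0, 0, -1],
    [0.3, 0.02, 0, 0, -1],
    [0.33, 0.02, 0, 0, -1],
    [0.36, 0.02, 0, 0, -1],
    [0.39, 0.02, 0, 0, -1],
    [0.42, 0.02, 0, 0, -1],
    [0.44, 0.02, 0, 0, -1],
    [0.46, 0.02, 0, 0, -1],
    [0.47, 0.02, 0, 0, -1],
    [0.48, 0.02, 0, 0, -1],
    [0.49, 0.02, 0, 0, -1],
    [0.5, 0.02, 0, 0, -1],
    [0.5, 0.02, 0, 0, -1],
  ],
)

```text
clock: 11.1
eef_pos: [0.5501, -0.1087, 0.1305]
tool_rot: [0.994, 0.105, -0.003, 0.001]
ft_force: [-9.7, -5.8, 2.1]
grip_width: -0.0001
```

Request:
carry_out(
  moves=[
    [0.005, 0, 0, 0, -1],
    [0.005, 0, 0, 0, -1],
    [0.005, 0, 0, 0, -1],
    [0.005, 0, 0, 0, -1],
  ],
)

```text
clock: 11.5
eef_pos: [0.5501, -0.1087, 0.1305]
tool_rot: [0.994, 0.105, -0.003, 0.001]
ft_force: [-11.1, -5.3, 2.9]
grip_width: -0.0001
```

Request:
carry_out(
  moves=[
    [0, 0, 0, 0, -1],
    [0, 0, 0, 0, -1],
    [0, 0, 0, 0, -1],
    [0, 0, 0, 0, -1],
    [0, 0, 0, 0, -1],
    [0, 0, 0, 0, -1],
  ],
)

```text
clock: 12.1
eef_pos: [0.5501, -0.1087, 0.1305]
tool_rot: [0.994, 0.105, -0.003, 0.001]
ft_force: [-11.0, -5.2, 2.7]
grip_width: 0.0001
```

Run:
```python
from h import *
cv2.imwrite('pics/top6.png',imaging.camera("top")[:,:,::-1])
o=bot.get_obs();print(o['eef_pos'],o['ft_force'],o['ft_torque'])
```

```text
[ 0.5501486  -0.10871255  0.13049938] [-10.16937444  -5.59256534   3.96158902] [-1.14895109  2.00199988 -0.03823674]
```

View pics/top6.png

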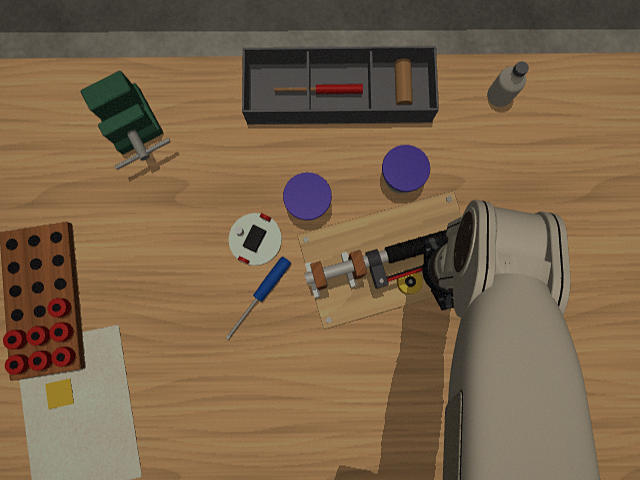

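The lever is held parallel to the bar, from about (381, 281) to under the gripper. The wheel is still at (410, 282), and the tubs, disc and screwdriver haven't moved. The push is steady at about 12 N, so I'm handing in.

```bash
python3 -c "
from workcell import order
print(order.job_done())"
```

```text
the job is handed in; nothing more can be done
None
```

I pressed the brake lever in to its stop with the backs of the shut fingers and let it spring all the way back. I then pressed it to the stop again and handed the job in, at about 12 s, while still holding it there.

- **First press:** the tool stopped advancing at TCP x = 0.550 m and the force rose from about 6 N to about 10 N. The top view showed the lever parallel to the bar.
- **Release:** the lever was back at its rest angle in the pictures, and the force read zero within noise.
- **Second press:** it met the stop at the same position and held steady at about 12 N, inside the 8 to 15 N firm-press range.
- **Bench:** the wheel, tubs, disc and screwdriver looked unmoved in the last top view. The battery box was hidden under the arm in that view, so I could not check it at the end; the arm's planned path kept clear of it.
- **Bar, grip and clamp:** I estimated about 25 mm between the finger linkage and the grip. In the last top view the gripper hid that gap, so only the geometry and the forces support it. An upward force of 2 to 4 N appeared once the lever was on its stop, which I put down to friction on the blade.

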